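# Show a gilt manuscript cover to the camera by raking lantern light

## Task

Photograph the red and gold manuscript cover by side light: first lift the lit orange hand lantern off its charging stand and stand it upright on the yellow tape cross beside the camera. Then draw the red cover out of the drying rack and hold it up in the air for the shot, 20 cm in front of the lens with its middle on the line of sight, gilt face square to the lens and the long edges level, and finish while still holding it there. Drop neither of them, do not bump the camera, and leave everything else where it is.

Things in the scene. Friction and masses are not known exactly. Their poses are not given: they have to be found in the camera images.
- lantern: Round battery hand lantern, orange base and cap with a glowing pale globe and a stiff black handle arch on top; 78 mm diameter, 166 mm tall in all, 0.25 to 0.5 kg. Origin: centre of its underside, z up. The cap's top is 112 mm above the origin.
- lantern_handle (a point): Middle of the handle's level top bar, 160 mm above the lantern's underside. The bar runs along the lantern's own y: 14 mm thick (along the lantern's x), 12 mm high, and 60 mm clear between the two uprights; 42 mm of free room under the bar. Stiff: it does not fold. Same axes as the lantern.
- dock: Black round charging stand, fixed, 116 mm diameter, 36 mm high; the lantern stands loosely in its round seat, whose floor is 30 mm and whose rim is 36 mm above the table. Origin: centre of its underside on the table.
- lamp_mark: Cross of yellow tape stuck flat on the table beside the camera, two strips 140 mm long and 16 mm wide. Origin: the crossing, on the table surface; z up. The lantern's underside belongs centred on it, on the table.
- tripod: Black table tripod under the camera, fixed, feet on a circle of 95 mm radius, top about 0.2 m. Origin: on the table under its middle; its -x is the direction (seen from above) in which the camera looks.
- camera: Grey and black camera on the tripod, fixed, aimed 20 degrees downward, 122 mm wide, lens barrel 66 mm diameter; its highest point is 0.30 m above the table. Origin: centre of the lens's front glass, about 218 mm above the table. Its own -x is the line of sight (out of the lens), y runs level across the picture, z is the picture's upward direction.
- view (a point): The point in the air on the line of sight, 200 mm in front of the lens's front glass, where the middle of the cover belongs. Same axes as the camera.
- cover: The manuscript cover to show: wooden board 300 mm long (its y), 60 mm high (its z), 10 mm thick (its x), 0.1 to 0.16 kg, red, the face towards its own -x with gilt border and lozenges, the back plain red. It starts standing upright on its long edge in the rack. Origin: middle of the lower long edge; the top edge is 60 mm above it.
- cover_center (a point): Middle of the red cover, 30 mm above its origin. Same axes as the cover.
- rack: Fixed light wooden drying rack, 210 mm (its x) by 230 mm (its y), with three slots 75 mm apart along its x; the boards stand along its y on two rails, lower edge 18 mm above the table, top edge 78 mm. Pairs of dowels, 56 mm high over the table and 105 mm to either side of the boards' middle, leave 1.5 mm play on each face, so a board is drawn straight up. Origin: centre of its underside on the table.
- plain_cover: Bystander: plain dark brown board, same size as the red cover, in another slot of the rack; which slot varies. Axes as the red cover's.
- light_cover: Bystander: plain light wooden board, same size as the red cover, in another slot of the rack. Axes as the red cover's.
- jar: Bystander: small jar, 42 mm diameter, 52 mm high, green label, yellow cap, standing in front of the robot. Origin: centre of its underside.
- eraser: Bystander: white eraser 45 x 20 x 12 mm lying in front of the robot. Origin: centre of its underside.
- brush: Bystander: dusting brush with a wooden handle, about 0.2 m long, lying on the right of the table. Origin: centre of its underside.
- water: Bystander: clear water bottle, 62 mm diameter, 200 mm high, on the left of the table. Origin: centre of its underside.
- scissors: Bystander: scissors with orange handles, 155 mm long, lying on the left of the table. Origin: at the pivot, on the table.
Things that resemble listed ones, but are neither listed nor needed, are in the scene too. What is meant by the lantern is not pink or turquoise, and is the smaller of those in its own colour.

How it is judged:
By the outcome, as a careful person would: the job done as asked, in the order asked, and still so for the second after the job is handed in, while the arm keeps its last pose, push and grip.
It also fails if it takes over 59 s, if anything falls off the work surface, if the arm or the gripper's body presses on something with over 40 N, if the wrist force passes 120 N, or if a joint passes its speed limit or range.

## Robot

A 6-joint arm with a two-finger parallel gripper is mounted at the origin on the work surface. World frame = base frame: x ahead of the robot, y to its left, z up, the work surface at z = 0. Lengths are in m, angles in rad, forces in N, time in s.
With the tool pointing down it reaches from about 0.35 to 0.85 m from the base axis. Payload 8.1 kg.
Tool frame: the origin (TCP) lies between the finger pads; the fingertips stand 11 mm ahead of it and the grasp point (between the pads) lies 8 mm behind it; y points along the fingers, x is the direction in which the jaws open and shut, and the axes are right-handed (so a half turn about y gives the same grasp; the last joint's range is limited). The gripper opens to 93 mm and grips with 3 to 60 N. Pads are 15 mm wide; open, the fingers measure 128 mm over their backs; the gripper's body (75 mm by 188 mm) begins 65 mm behind the grasp point.
Start: joints at [-1.293, 0.13, 1.488, -0, 1.523, -0.085], TCP at [0.213, -0.561, 0.23] pointing down, gripper open.
Joint ranges: [-2.96, 2.96], [-0.89, 2.26], [0.02, 2.5], [-1.34, 4.48], [0, 2.73], [-2.66, 2.66]. Speed limits (rad/s): [2.39, 2.39, 2.79, 3.14, 3.14, 3.14].

## Interface

Orientations are given as a rotation vector (axis times angle).
In Python, from plant import readout, optics, robot gives the robot as it stands.
- The arm moves only by the shell command python3 -m creep 'ROWS' [FORCE]. ROWS is JSON, a list that holds one entry, the list of rows, each a list of 7 numbers: the closure, from 0 (fully open) to 1 (shut), then the shift along the tool's x, y, z in cm, then the turn, a rotation vector about the tool's x, y, z in degrees. In form: [[[grip, x, y, z, wx, wy, wz], ...]]. A call has exactly 8 rows; each row shifts and turns the pose as measured when the row begins, along the tool's axes as they then stand; what a row does not reach is not made up. A row lasts 1/10 s, in which the tool goes at most 50 mm and 8.59 degrees, less where a joint would pass 70% of its speed; a pose out of reach is approached as far as the arm can. A call is refused whole if a number of a shift passes 5 or a number of a turn 8.59, either way. A call with a gripper value outside its range is refused whole. The fingers move at their own pace and stop on an object; FORCE is the grip in N (left out, the last holds). Time passes only in rows, so rows that do not move let the fingers close, or fill a call up. It gives the time, the measured TCP pose, the force and the opening at its end, in the units of the state.
- readout.read_state(): the state, without advancing time (a new reading comes with each control period).
- optics.read_camera(name): name is "side" or "top" or "wrist"; returns a dict with "frame" (420x560x3 uint8, red, green, blue), "depth" (420x560 float32, m along the optical axis (not along the pixel's ray), 0 where there is no reading), "intrinsics" (3x3 intrinsics, pixels), "R" (3x3) and "t" (3): a world point X has camera coordinates R X + t. Camera axes: x right, y down, z forward; pixel columns grow to the right and rows downward; lengths in m; the calibration is good to about 2 mm. A picture is of the moment at which its call begins.
- robot.close_job(): hands the job in, once; it reports no verdict.
The state is a dict: "t": time; "q": joint angles; "dq": joint speeds; "joint_torque": joint torques, N m; "tool_pos": TCP position; "orientation": TCP orientation; "force": force on the tool from outside, world axes, zero at the start; "wrist_torque": the same for the moment, N m; "opening": finger opening in m.
Only numpy, scipy, OpenCV 4.12 (cv2) and the standard library are available. Lean on these libraries where they do the work, as an engineer would, in place of code of your own. Each camera call takes 0.05 s, during which the arm holds its last target. There are 200 camera calls.

## Working session

There is one attempt and no reset: what is moved stays moved. The work goes in short steps, Python scripts to look and compute and a shell command to move; the robot and the scene stay as the last step left them, time stands still between calls to the robot, and variables do not carry over. Pictures are saved under pics/ and viewed, about 8 in all and at most 12, crops included, and the job is handed in when it is done.

```bash
ls; mkdir -p pics
cat > h.py <<'E'
import numpy as np, cv2
from scipy.spatial.transform import Rotation as Rn
from plant import readout, optics, robot
def cam(n):
    c=optics.read_camera(n); 
    for k in("R","t","intrinsics","depth"): c[k]=np.array(c[k],float)
    return c
def cloud(c):
    h,w=c["depth"].shape; v,u=np.mgrid[:h,:w]; z=c["depth"]
    K=c["intrinsics"]; p=np.stack([(u-K[0,2])/K[0,0]*z,(v-K[1,2])/K[1,1]*z,z],-1)
    return (p-c["t"])@c["R"]
def ray(c,u,v,z):
    K=c["intrinsics"]; d=c["R"].T@np.array([(u-K[0,2])/K[0,0],(v-K[1,2])/K[1,1],1]); o=-c["R"].T@c["t"]
    return o+d*(z-o[2])/d[2]
def proj(c,X):
    p=c["R"]@np.array(X)+c["t"]; q=c["intrinsics"]@p; return q[:2]/q[2]
def save(c,f): cv2.imwrite("pics/"+f,c["frame"][...,::-1])
def st():
    s=readout.read_state(); return s
E
python3 - <<'E'
from h import *
s=st(); print(s["t"],s["tool_pos"],s["orientation"],s["opening"])
a=cam("top");b=cam("side");save(a,"top0.png");save(b,"side0.png")
np.savez("s0.npz",top=cloud(a),side=cloud(b),tf=a["frame"],sf=b["frame"])
for c in(a,b): print(-c["R"].T@c["t"],c["R"][2],c["intrinsics"][0,0])
E
```

```text
pics
0.0 [ 0.21281297 -0.56040489  0.22858293] [-1.35805685  0.93893622 -0.93660509] 0.09294852939022093
[0.38080287 0.02248564 1.42290409] [ 0.06275404  0.01907948 -0.99784663] 405.78958646713363
[0.50820763 0.7681027  1.03820759] [-0.04563533 -0.63558157 -0.77068377] 405.44780063009875
```

View pics/top0.png

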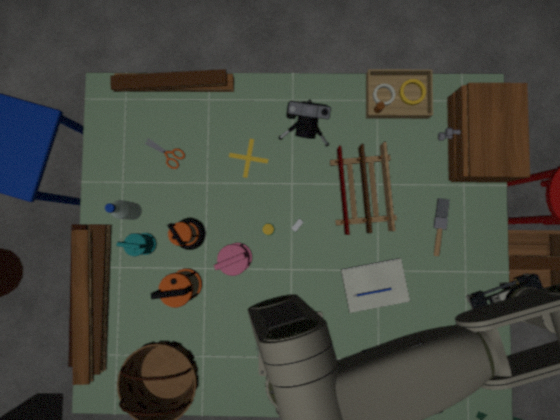

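View pics/side0.png

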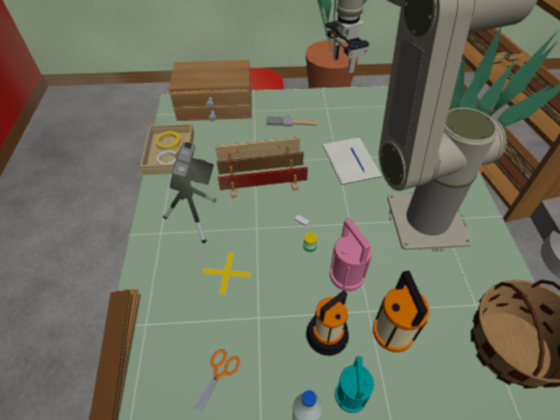

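The top view shows the target lantern on its black stand at (183,234), with the bigger orange one at (178,288). The cross is at (248,158), the camera at (308,112), the red cover at (344,190) and the jar at (268,230). The side view agrees: lantern (330,320), cross (227,273), red cover (262,178).

Run:
```python
from h import *
d=np.load("s0.npz"); 
def blob(n,f,lo,hi,roi,zr=(-1,2)):
    P=d[n];hs=cv2.cvtColor(d[f],cv2.COLOR_RGB2HSV); m=cv2.inRange(hs,lo,hi)>0
    k=np.zeros_like(m);x0,y0,x1,y1=roi;k[y0:y1,x0:x1]=1
    m&=k&(P[...,2]>zr[0])&(P[...,2]<zr[1]); return P[m]
np.set_printoptions(precision=4,suppress=True)
def rep(t,p):
    print(t,len(p),"mean",p.mean(0),"med",np.median(p,0),"min",p.min(0),"max",p.max(0))
def line(p):
    c=p.mean(0);w,v=np.linalg.eigh(np.cov((p-c)[:,:2].T));return v[:,1],np.sqrt(w)
p=blob("top","tf",(20,100,60),(35,255,255),(220,130,280,185));rep("cross",p)
r=cv2.minAreaRect((p[:,:2]*1000).astype(np.float32));print(r)
p=blob("side","sf",(20,100,60),(35,255,255),(195,245,260,300));rep("crossS",p)
p=blob("top","tf",(0,0,0),(180,255,70),(165,205,210,255),(.16,.24));rep("handle",p);print(line(p))
p=blob("side","sf",(0,0,0),(180,255,90),(300,280,360,340),(.165,.24));rep("handleS",p);print(line(p))
p=blob("top","tf",(5,130,60),(18,255,255),(165,205,210,255),(.12,.17));rep("cap",p)
p=blob("top","tf",(0,0,0),(180,255,80),(160,205,215,260),(.02,.05));rep("dock",p)
for n,f,roi in(("top","tf",(330,135,360,245)),("side","sf",(210,160,315,195))):
    p=blob(n,f,(0,120,40),(6,255,255),roi,(.065,.09));rep("red"+n,p);print(line(p))
p=blob("top","tf",(0,0,0),(180,255,255),(280,85,340,130),(.2,.32));rep("cam",p)
q=p[p[:,2]>.25]; print(cv2.minAreaRect((q[:,:2]*1000).astype(np.float32)))
a=cv2.resize(d["tf"][80:160,260:400],None,fx=5,fy=5,interpolation=3)[:,:700]
b=cv2.resize(d["sf"][130:220,150:320],None,fx=4,fy=4,interpolation=3)
o=np.zeros((600,700,3),np.uint8);o[:240]=cv2.resize(a,(420,240)).repeat(1,0) if 0 else 0
h=np.zeros((600,680,3),np.uint8);h[:360]=b;h[360:]=0
t=cv2.resize(d["tf"][90:150,270:350],(320,240),interpolation=3);h[360:,:320]=t
t=cv2.resize(d["tf"][200:265,155:240],(320,240),interpolation=3);h[360:,340:660]=t
cv2.imwrite("pics/z1.png",cv2.convertScaleAbs(h,alpha=1.6)[...,::-1])
s=st();print(Rn.from_rotvec(s["orientation"]).as_matrix())
```

```text
cross 343 mean [0.6384 0.1539 0.0063] med [0.6386 0.1543 0.0021] min [ 0.3808  0.0225 -0.0053] max [0.7069 0.2228 1.4229]
((543.6629028320312, 85.26673889160156), (337.8826904296875, 104.4027099609375), 35.63473892211914)
crossS 465 mean [0.6395 0.1573 0.0031] med [0.6398 0.1557 0.0007] min [ 0.5082  0.0836 -0.0044] max [0.7086 0.7681 1.0382]
handle 126 mean [0.3703 0.3534 0.1944] med [0.369  0.3539 0.1963] min [0.338  0.329  0.1625] max [0.4026 0.3804 0.2036]
(array([-0.8289, -0.5594]), array([0.0042, 0.0234]))
handleS 211 mean [0.3721 0.3601 0.1928] med [0.3721 0.3597 0.1952] min [0.3392 0.3329 0.1672] max [0.403  0.3833 0.1999]
(array([-0.821 , -0.5709]), array([0.0037, 0.0239]))
cap 313 mean [0.373  0.3501 0.1432] med [0.3744 0.3475 0.1432] min [0.3339 0.3168 0.1342] max [0.4065 0.392  0.1656]
dock 270 mean [0.3711 0.3305 0.0347] med [0.3717 0.3248 0.0353] min [0.3196 0.3027 0.0201] max [0.423  0.3862 0.0499]
redtop 175 mean [ 0.5179 -0.1719  0.0775] med [ 0.5165 -0.1727  0.0785] min [ 0.3772 -0.1871  0.0652] max [ 0.6638 -0.1567  0.0862]
(array([-0.9956, -0.0934]), array([0.002 , 0.0859]))
redside 350 mean [ 0.522  -0.168   0.0734] med [ 0.5235 -0.168   0.0744] min [ 0.3765 -0.1875  0.0651] max [ 0.6644 -0.1512  0.0822]
(array([-0.9957, -0.093 ]), array([0.0027, 0.0836]))
cam 948 mean [ 0.7187 -0.0402  0.2745] med [ 0.7187 -0.0394  0.276 ] min [ 0.6768 -0.1067  0.2252] max [0.7746 0.0189 0.305 ]
((718.6437377929688, -41.92332458496094), (125.59539794921875, 84.38021087646484), 81.98485565185547)
[[ 0.3549 -0.0005  0.9349]
 [-0.9349  0.0016  0.3549]
 [-0.0016 -1.      0.0001]]
```

View pics/z1.png

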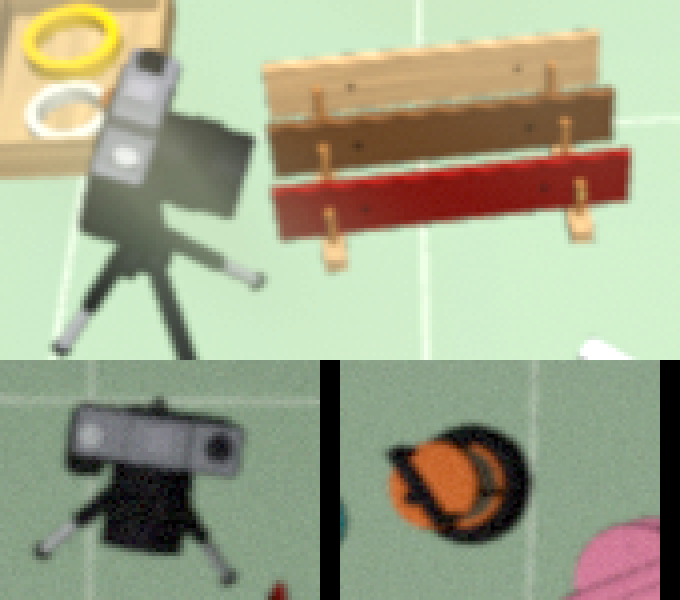

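The crop shows a plain back on the red cover facing the side camera (+y), so the gilt face must point to -y. The lens points towards the robot, down in the top view. Both views put the lantern handle at (0.371, 0.356) with its top at 0.196, as expected. Next I'll check neighbour heights and refine the camera axis and lens.

```bash
cat >> h.py <<'E'
np.set_printoptions(precision=4,suppress=True)
def down(az):  # tool y down, tool x at azimuth az (deg)
    a=np.radians(az);x=np.array([np.cos(a),np.sin(a),0]);y=np.array([0,0,-1.]);return np.stack([x,y,np.cross(x,y)],1)
def go(pos,Rt=None):
    s=st();R=Rn.from_rotvec(s["orientation"]).as_matrix()
    d=R.T@(np.array(pos)-s["tool_pos"])*100
    w=np.degrees(Rn.from_matrix(R.T@Rt).as_rotvec()) if Rt is not None else None
    print("t",s["t"],"tcp",s["tool_pos"],"open",s["opening"],"shift cm",d.round(2),"turn",w)
E
python3 - <<'E'
from h import *
d=np.load("s0.npz")
for n,roi in(("top",(150,205,215,260)),("top",(115,230,155,260)),("top",(150,265,205,310)),("top",(212,240,255,278)),("top",(100,195,135,222))):
    x0,y0,x1,y1=roi;p=d[n][y0:y1,x0:x1].reshape(-1,3);p=p[(p[:,2]>.06)&(p[:,2]<.4)];print(roi,p.min(0),np.percentile(p,99.5,0),p.mean(0))
go((.47,-.1,.38),down(-55.6)); go((.371,.356,.30),down(-55.6))
# camera
for n in("top","side"):
    P=d[n].reshape(-1,3);m=(abs(P[:,0]-.70)<.15)&(abs(P[:,1]+.04)<.12)&(P[:,2]>.12)&(P[:,2]<.32);p=P[m]
    print(n,len(p))
    for lo in np.arange(.14,.32,.02):
        q=p[(p[:,2]>=lo)&(p[:,2]<lo+.02)]
        if len(q)>8:
            r=cv2.minAreaRect((q[:,:2]*1000).astype(np.float32));print(round(lo,2),len(q),q.min(0)[:2],q.max(0)[:2],[np.round(k,0) for k in r])
    # angled frame along assumed tilt
E
```

```text
(150, 205, 215, 260) [0.3331 0.3154 0.0604] [0.4073 0.4101 0.2031] [0.372  0.348  0.1478]
(115, 230, 155, 260) [0.2986 0.4695 0.061 ] [0.3699 0.5427 0.1717] [0.3348 0.5015 0.1206]
(150, 265, 205, 310) [0.1457 0.3061 0.0605] [0.2476 0.4096 0.2393] [0.2009 0.3522 0.1689]
(212, 240, 255, 278) [0.2421 0.1361 0.061 ] [0.339  0.2306 0.2227] [0.2925 0.1819 0.1636]
(100, 195, 135, 222) [0.4176 0.5236 0.06  ] [0.476  0.5759 0.206 ] [0.4461 0.5436 0.1402]
t 0.1 tcp [ 0.2128 -0.5605  0.2287] open 0.0928537845708173 shift cm [-33.95 -15.07  40.39] turn [ -0.0186 -13.6142  -0.0928]
t 0.1 tcp [ 0.2128 -0.5605  0.2287] open 0.0928537845708173 shift cm [-80.08  -6.99  47.31] turn [ -0.0186 -13.6142  -0.0928]
top 1111
0.22 51 [ 0.6563 -0.0798] [0.7746 0.004 ] [array([715., -33.]), array([ 84., 113.]), np.float64(84.0)]
0.24 295 [ 0.6549 -0.0965] [0.7668 0.0128] [array([717., -36.]), array([ 88., 118.]), np.float64(71.0)]
0.26 388 [ 0.6768 -0.105 ] [0.7582 0.0189] [array([716., -42.]), array([125.,  80.]), np.float64(84.0)]
0.28 352 [ 0.7056 -0.1067] [0.7525 0.0133] [array([727., -46.]), array([120., 
[... 155 characters left out ...]
-0.0521] [0.7657 0.0005] [array([744., -25.]), array([35., 48.]), np.float64(12.0)]
0.16 34 [ 0.7309 -0.0495] [0.7579 0.0006] [array([746., -27.]), array([54., 15.]), np.float64(66.0)]
0.2 54 [ 0.6711 -0.0155] [0.7636 0.0222] [array([719.,   1.]), array([93., 29.]), np.float64(25.0)]
0.22 205 [ 0.6601 -0.098 ] [0.773  0.0233] [array([708., -22.]), array([124.,  90.]), np.float64(63.0)]
0.24 374 [ 0.6549 -0.0939] [0.7669 0.0244] [array([703., -21.]), array([121.,  83.]), np.float64(64.0)]
0.26 349 [ 0.6857 -0.1002] [0.7597 0.0242] [array([722., -38.]), array([125.,  71.]), np.float64(86.0)]
0.28 315 [ 0.7058 -0.0999] [0.7539 0.0162] [array([727., -40.]), array([116.,  38.]), np.float64(81.0)]
```

```bash
python3 -m creep '[[[0.2,-2.8,-1.4,3.4,0,-1.7,0],[0.2,-2.8,-1.4,3.4,0,-1.7,0],[0.2,-2.8,-1.4,3.4,0,-1.7,0],[0.2,-2.8,-1.4,3.4,0,-1.7,0],[0.2,-2.8,-1.4,3.4,0,-1.7,0],[0.2,-2.8,-1.4,3.4,0,-1.7,0],[0.2,-2.8,-1.4,3.4,0,-1.7,0],[0.2,-2.8,-1.4,3.4,0,-1.7,0]]]' 30
python3 - <<'E'
from h import *
go((.47,-.1,.36),down(-55.6)); go((.371,.356,.30),down(-55.6))
E
```

```text
t: 0.9
tool_pos: [0.3544, -0.229, 0.3375]
orientation: [-1.425, 0.766, -0.745]
force: [0.9, 0.2, 0.5]
opening: 0.0746
t 0.9 tcp [ 0.3544 -0.229   0.3375] open 0.07456496896297353 shift cm [-4.16 -2.14 16.83] turn [-0.1423 -0.0157 -0.9236]
t 0.9 tcp [ 0.3544 -0.229   0.3375] open 0.07456496896297353 shift cm [-47.28   4.6   34.4 ] turn [-0.1423 -0.0157 -0.9236]
```

```bash
python3 -m creep '[[[0.2,-2.6,0,3.4,0,0,0],[0.2,-2.6,0,3.4,0,0,0],[0.2,-2.6,0,3.4,0,0,0],[0.2,-2.6,0,3.4,0,0,0],[0.2,-2.6,0,3.4,0,0,0],[0.2,-2.6,0,3.4,0,0,0],[0.2,-2.6,0,3.4,0,0,0],[0.2,-2.6,0,3.4,0,0,0]]]'
python3 -m creep '[[[0.2,-3.4,0.4,0.9,0,0,0],[0.2,-3.4,0.4,0.9,0,0,0],[0.2,-3.4,0.4,0.9,0,0,0],[0.2,-3.4,0.4,0.9,0,0,0],[0.2,-3.4,0.4,0.9,0,0,0],[0.2,-3.4,0.4,0.9,0,0,0],[0.2,-3.4,0.4,0.9,0,0,0],[0.2,-2,0.2,0.7,0,0,0]]]'
python3 - <<'E'
from h import *
go((.371,.356,.30),down(-55.6))
c=cam("wrist");save(c,"w1.png");P=cloud(c);hs=cv2.cvtColor(c["frame"],cv2.COLOR_RGB2HSV)
m=(hs[...,2]<90)&(P[...,2]>.165)&(P[...,2]<.21)&(abs(P[...,0]-.371)<.06)&(abs(P[...,1]-.356)<.06)
q=P[m];print(len(q))
if len(q)>20: print(q.mean(0),q.min(0),q.max(0),cv2.minAreaRect((q[:,:2]*1000).astype(np.float32)))
print(-c["R"].T@c["t"],c["R"][2])
E
```

```text
t: 1.7
tool_pos: [0.4622, 0.1107, 0.3428]
orientation: [-1.426, 0.762, -0.748]
force: [-0.1, -1.3, -0.0]
opening: 0.0744
t: 2.5
tool_pos: [0.368, 0.3757, 0.3104]
orientation: [-1.432, 0.764, -0.743]
force: [0.4, -0.0, 0.1]
opening: 0.0744
t 2.5 tcp [0.368  0.3757 0.3104] open 0.07443093223819873 shift cm [ 1.81  1.02 -0.87] turn [ 0.156   0.1998 -0.7727]
1682
[0.3719 0.3589 0.1949] [0.3364 0.3319 0.1652] [0.402  0.3824 0.1984] ((369.199951171875, 356.8187255859375), (72.86033630371094, 13.784518241882324), 34.77276611328125)
[0.4283 0.4157 0.4654] [-0.2281 -0.1415 -0.9633]
```

View pics/w1.png

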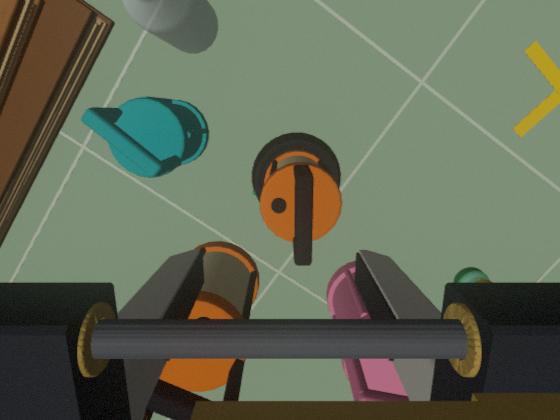

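The wrist view shows the lantern alone on its dark stand, with the handle bar at (303,215) and the neighbours clear. The handle is at (0.370, 0.357), and its thickness reads 13.8 mm, as stated. I'll centre, descend and grip.

```bash
python3 -m creep '[[[0.2,0.9,0.3,-0.5,0,0,0],[0.2,0.8,0.3,-0.4,0,0,0],[0.2,0.1,0,0,0,0,0],[0.2,0,3,0,0,0,0],[0.2,0,3,0,0,0,0],[0.2,0,2,0,0,0,0],[0.2,0,1,0,0,0,0],[0.2,0,0,0,0,0,0]]]'
python3 - <<'E'
from h import *
go((.3705,.357,.182),down(-55.2))
E
```

```text
t: 3.35
tool_pos: [0.3724, 0.3504, 0.2112]
orientation: [-1.429, 0.768, -0.748]
force: [0.0, 0.4, 0.4]
opening: 0.0748
t 3.35 tcp [0.3724 0.3504 0.2112] open 0.07478806391044332 shift cm [-0.61  2.92  0.22] turn [ 0.0617 -0.5619 -0.7506]
```

```bash
python3 -m creep '[[[0.2,-0.6,1,0.2,0,-0.5,-0.6],[0.2,0,1.2,0,0,0,0],[0.2,0,0.7,0,0,0,0],[1,0,0,0,0,0,0],[1,0,0,0,0,0,0],[1,0,0,0,0,0,0],[1,0,0,0,0,0,0],[1,0,0,0,0,0,0]]]' 40
python3 - <<'E'
from h import *
go((.3705,.357,.182),down(-55.2))
E
```

```text
t: 4.15
tool_pos: [0.3727, 0.3582, 0.1843]
orientation: [-1.431, 0.751, -0.752]
force: [-0.3, 0.8, -0.0]
opening: 0.039
t 4.15 tcp [0.3727 0.3582 0.1843] open 0.03898460090031976 shift cm [-0.03  0.23 -0.25] turn [-0.3026 -0.0608 -0.1118]
```

```bash
python3 -m creep '[[[1,0,0,-0.2,0,0,0],[1,0,0,0,0,0,0],[1,0,0,0,0,0,0],[1,0,0,0,0,0,0],[1,0,0,0,0,0,0],[1,0,0,0,0,0,0],[1,0,-0.5,0,0,0,0],[1,0,-1,0,0,0,0]]]'
python3 -m creep '[[[1,0,-1.5,0,0,0,0],[1,0,-1.5,0,0,0,0],[1,0,-1.5,0,0,0,0],[1,0,-1.5,0,0,0,0],[1,0,-0.5,0,0,0,0],[1,0,0,0,0,0,0],[1,0,0,0,0,0,0],[1,0,0,0,0,0,0]]]'
python3 - <<'E'
from h import *
go((.639,.155,.26),down(-55.2)); print(st()["force"])
E
```

```text
t: 4.95
tool_pos: [0.3696, 0.3558, 0.1979]
orientation: [-1.435, 0.753, -0.751]
force: [0.7, 0.1, -4.4]
opening: 0.0134
t: 5.75
tool_pos: [0.3698, 0.3558, 0.2712]
orientation: [-1.433, 0.752, -0.752]
force: [-0.2, 0.2, -5.7]
opening: 0.0137
t 5.75 tcp [0.3698 0.3558 0.2712] open 0.013650100274608862 shift cm [31.85  1.1  10.68] turn [-0.2005 -0.0623 -0.112 ]
[-0.2256  0.1753 -5.6965]
```

```bash
python3 -m creep '[[[1,2,0,0.7,0,0,0],[1,3.5,0,1.2,0,0,0],[1,4.5,0,1.5,0,0,0],[1,4.5,0,1.5,0,0,0],[1,4.5,0,1.5,0,0,0],[1,4.5,0,1.5,0,0,0],[1,3.5,0,1.2,0,0,0],[1,2,0,0.7,0,0,0]]]'
python3 -m creep '[[[1,1,0,0.3,0,0,0],[1,0.3,0,0.1,0,0,0],[1,0,0,0,0,0,0],[1,0,0,0,0,0,0],[1,0,0,0,0,0,0],[1,0,0,0,0,0,0],[1,0,0,0,0,0,0],[1,0,0,0,0,0,0]]]'
python3 - <<'E'
from h import *
go((.639,.155,.22),down(-55.2)); print(st()["force"])
c=cam("wrist");save(c,"w2.png");P=cloud(c);hs=cv2.cvtColor(c["frame"],cv2.COLOR_RGB2HSV)
m=(hs[...,2]<90)&(P[...,2]>.26)&(P[...,2]<.31)&(abs(P[...,0]-.639)<.06)&(abs(P[...,1]-.155)<.06)
q=P[m];print(len(q),q.mean(0),q.max(0))
m=cv2.inRange(hs,(20,120,80),(33,255,255))>0
q=P[m&(abs(P[...,2])<.01)];print(len(q),q.mean(0),q.min(0),q.max(0))
n=cam("side");save(n,"s2.png")
E
```

```text
t: 6.55
tool_pos: [0.619, 0.1684, 0.2611]
orientation: [-1.443, 0.755, -0.739]
force: [-1.1, 0.5, -4.2]
opening: 0.0135
t: 7.35
tool_pos: [0.6277, 0.1616, 0.258]
orientation: [-1.446, 0.758, -0.734]
force: [-0.3, 0.2, -4.3]
opening: 0.0135
t 7.35 tcp [0.6277 0.1616 0.258 ] open 0.013521911258097959 shift cm [1.23 3.78 0.59] turn [ 0.7221  0.471  -0.5807]
[-0.3024  0.248  -4.3061]
6569 [0.6345 0.1674 0.2742] [0.6583 0.1873 0.3084]
1432 [0.6624 0.1672 0.0012] [ 0.6288  0.0844 -0.0022] [0.7075 0.2237 0.0044]
```

View pics/w2.png

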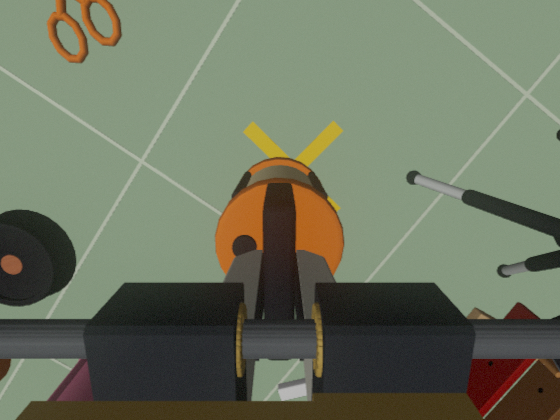

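The wrist view shows the lantern hanging straight over the yellow cross (arms at (265,140) and (325,140)). The tripod feet at (412,177) and (505,270) are clear.

```bash
python3 -m creep '[[[1,0.7,0.5,0.4,0.7,0.5,-0.6],[1,0.5,1,0.3,0,0,0],[1,0.1,1.5,0,0,0,0],[1,0,1.5,0,0,0,0],[1,0,1.5,0,0,0,0],[1,0,1,0,0,0,0],[1,0,0.5,0,0,0,0],[1,0,0,0,0,0,0]]]'
python3 - <<'E'
from h import *
go((.639,.155,.155),down(-55.2)); print(st()["force"])
E
```

```text
t: 8.25
tool_pos: [0.6403, 0.1533, 0.1723]
orientation: [-1.44, 0.756, -0.751]
force: [-0.1, 0.2, -4.6]
opening: 0.0134
t 8.25 tcp [0.6403 0.1533 0.1723] open 0.013408438744639272 shift cm [-0.22  1.73 -0.  ] turn [ 0.2568 -0.132  -0.0605]
[-0.1125  0.1622 -4.6443]
```

```bash
python3 -m creep '[[[1,-0.2,0.5,0,0.2,0,0],[1,0,0.4,0,0,0,0],[1,0,0.3,0,0,0,0],[1,0,0.2,0,0,0,0],[1,0,0.2,0,0,0,0],[1,0,0,0,0,0,0],[1,0,0,0,0,0,0],[1,0,0,0,0,0,0]]]'
python3 - <<'E'
from h import *
go((.639,.155,.155),down(-55.2)); print(st()["force"])
c=cam("side");P=cloud(c);q=P[(abs(P[...,0]-.639)<.06)&(abs(P[...,1]-.175)<.06)&(P[...,2]>.005)&(P[...,2]<.05)]
hs=cv2.cvtColor(c["frame"],cv2.COLOR_RGB2HSV);print(len(q),q.min(0),q.max(0),q.mean(0))
E
```

```text
t: 9.05
tool_pos: [0.6407, 0.1556, 0.158]
orientation: [-1.434, 0.75, -0.755]
force: [-0.5, 0.3, -4.7]
opening: 0.0137
t 9.05 tcp [0.6407 0.1556 0.158 ] open 0.013708260247840212 shift cm [-0.05  0.3  -0.17] turn [-0.2114 -0.1113  0.0538]
[-0.4563  0.3261 -4.6599]
266 [0.5818 0.1429 0.0051] [0.6788 0.2052 0.0497] [0.6359 0.1807 0.0256]
```

```bash
python3 -m creep '[[[1,0,0.2,-0.1,0,0,0],[1,0,0.2,0,0,0,0],[1,0,0.1,0,0,0,0],[1,0,0.1,0,0,0,0],[1,0,0,0,0,0,0],[1,0,0,0,0,0,0],[1,0,0,0,0,0,0],[1,0,0,0,0,0,0]]]'
```

```text
t: 9.9
tool_pos: [0.6419, 0.1549, 0.1551]
orientation: [-1.43, 0.746, -0.758]
force: [0.0, -1.6, 0.2]
opening: 0.0133
```

```bash
python3 -m creep '[[[0.4,0,0,0,0,0,0],[0.4,0,0,0,0,0,0],[0.4,0,0,0,0,0,0],[0.4,0,0,0,0,0,0],[0.4,0,0,0,0,0,0],[0.4,0,0,0,0,0,0],[0.4,0,0,0,0,0,0],[0.4,0,-0.5,0,0,0,0]]]'
python3 -m creep '[[[0.4,0,-2,0,0,0,0],[0.4,0,-3,0,0,0,0],[0.4,0,-4,0,0,0,0],[0.4,0,-4,0,0,0,0],[0.4,0,-4,0,0,0,0],[0.4,0,-3,0,0,0,0],[0.4,0,-2,-2,0,0,0],[0.4,0,0,-2,0,0,0]]]'
python3 - <<'E'
from h import *
go((.518,-.17,.30),down(-84.6)); print(st()["force"])
c=cam("wrist");save(c,"w3.png");P=cloud(c)
m=(P[...,2]>.158)&(P[...,2]<.175)&(abs(P[...,0]-.639)<.06)&(abs(P[...,1]-.155)<.06);q=P[m];print(len(q),q.mean(0),cv2.minAreaRect((q[:,:2]*1000).astype(np.float32)) if len(q)>5 else 0)
hs=cv2.cvtColor(c["frame"],cv2.COLOR_RGB2HSV)
m=(cv2.inRange(hs,(20,120,80),(33,255,255))>0)&(abs(P[...,2])<.01);print(P[m].min(0),P[m].max(0))
m=(P[...,2]>.10)&(P[...,2]<.118)&(abs(P[...,0]-.639)<.06)&(abs(P[...,1]-.155)<.06);q=P[m];print(len(q),cv2.minEnclosingCircle((q[:,:2]*1000).astype(np.float32)))
c=cam("side");save(c,"s3.png")
E
```

```text
t: 10.7
tool_pos: [0.6416, 0.1552, 0.1596]
orientation: [-1.431, 0.747, -0.757]
force: [0.1, 0.1, -0.1]
opening: 0.0556
t: 11.5
tool_pos: [0.6056, 0.1323, 0.3892]
orientation: [-1.432, 0.747, -0.755]
force: [-0.0, 0.7, 0.6]
opening: 0.0554
t 11.5 tcp [0.6056 0.1323 0.3892] open 0.05536173824188867 shift cm [ 19.82   8.8  -24.49] turn [-0.4038 29.3622  0.0357]
[-0.0338  0.6606  0.6068]
1006 [0.6401 0.1546 0.1657] ((639.4475708007812, 153.8992156982422), (73.20387268066406, 13.691843032836914), 34.51804733276367)
[ 0.353   0.0497 -0.0021] [0.7072 0.2233 0.0046]
2388 ((639.1650390625, 153.9013214111328), 37.92487335205078)
```

View pics/w3.png

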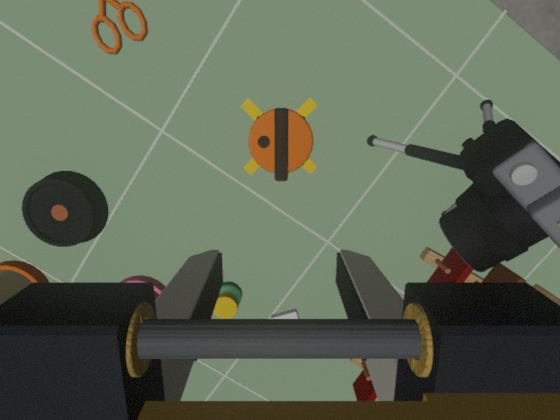

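The wrist view shows the lantern upright on the cross, with equal tape ends showing around (280,140). Measured centre is (0.639, 0.154) with its top at 0.166, and the camera is untouched. Next I'll pitch the wrist camera to measure the lens front.

```bash
python3 -m creep '[[[0.4,1,0.6,-3.5,0,0,0],[0.4,1,1,-4,0,0,0],[0.4,1.2,1,-4.2,0,0,0],[0.4,1.2,1,-4.2,0,0,0],[0.4,1.2,1,-4,0,0,0],[0.4,0.8,0.6,-2.5,0,0,0],[0.4,0,0,0,0,7.3,0],[0.4,0,0,0,0,7.3,0]]]'
python3 -m creep '[[[0.4,0,0,0,0,7.3,0],[0.4,0,0,0,0,7.3,0],[0.4,0,0,0,8,0,0],[0.4,0,0,0,8,0,0],[0.4,0,0,0,8,0,0],[0.4,0,0,0,8,0,0],[0.4,0,0,0,8,0,0],[0.4,0,0,0,5,0,0]]]'
python3 - <<'E'
from h import *
go((.518,-.17,.30),down(-84.6))
c=cam("wrist");save(c,"w4.png");P=cloud(c);np.savez("w4.npz",P=P,f=c["frame"],R=c["R"],t=c["t"],K=c["intrinsics"])
print(proj(c,(.667,-.035,.218)),-c["R"].T@c["t"],c["R"][2])
E
```

```text
t: 12.4
tool_pos: [0.4517, -0.0527, 0.3258]
orientation: [-1.354, 0.955, -0.945]
force: [-0.0, 0.9, 0.2]
opening: 0.0555
t: 13.2
tool_pos: [0.5016, -0.0678, 0.3176]
orientation: [-0.643, 0.632, -1.377]
force: [0.6, 0.7, 0.2]
opening: 0.0558
t 13.2 tcp [ 0.5016 -0.0678  0.3176] open 0.05583634861616774 shift cm [10.37  1.55 -0.44] turn [-42.6672  -0.9432  -1.5879]
[262.3372 130.4771] [ 0.4494 -0.0776  0.4814] [ 0.4541  0.0676 -0.8884]
```

View pics/w4.png

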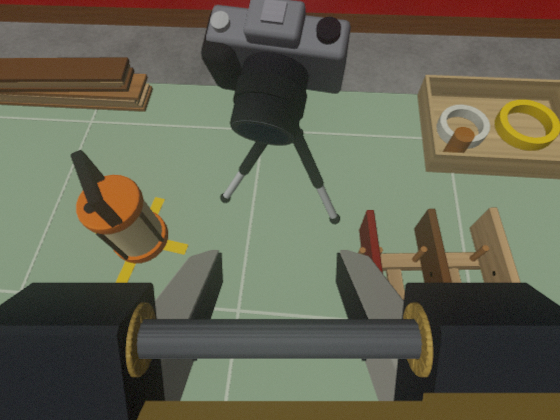

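The pitched view shows the camera cleanly, with the barrel around (270,95), its front rim near (265,125), and the lantern upright on the cross at left. I'll fit the barrel axis and front rim to the depth points.

Run:
```python
from h import *
from scipy.optimize import least_squares as ls
d=np.load("w4.npz");P=d["P"]
m=np.zeros(P.shape[:2],bool);m[70:140,236:304]=1
p=P[m];p=p[(p[:,2]>.17)&(p[:,2]<.29)&(p[:,0]<.74)];print(len(p),p.min(0),p.max(0))
def ax(yaw): t=np.radians(20);return np.array([np.cos(t)*np.cos(yaw),np.cos(t)*np.sin(yaw),np.sin(t)]) # camera +x
def f(v):
    X=ax(v[0]);y=np.array([-np.sin(v[0]),np.cos(v[0]),0]);z=np.cross(X,y);q=p-[.69,-.04,.226]
    return np.hypot(q@y-v[1],q@z-v[2])-.033
r=ls(f,[-.12,0,0],loss="soft_l1",f_scale=.002);v=r.x;print(np.degrees(v[0]),v,np.median(abs(f(v))))
X=ax(v[0]);y=np.array([-np.sin(v[0]),np.cos(v[0]),0]);z=np.cross(X,y)
o=np.array([.69,-.04,.226])+v[1]*y+v[2]*z
q=p-o;s=q@X;g=abs(f(v))<.002;print("axial range of wall",np.percentile(s[g],[0,1,5,50,99]))
print(np.histogram(s,bins=np.arange(-.07,.05,.005)))
inn=np.hypot(q@y,q@z)<.026;print("inner",inn.sum(),np.percentile(s[inn],[5,50,95]) if inn.any() else 0)
# independent yaw: body long edge, from points with height along camera z
A=P[:160,190:360].reshape(-1,3);A=A[(A[:,2]>.15)&(A[:,2]<.32)&(A[:,0]<.8)]
for lo,hi in((-.05,.02),(.0,.02),(.03,.06)):
    h=(A-o)@z;B=A[(h>lo)&(h<hi)];print(lo,len(B),cv2.minAreaRect((np.c_[(B-o)@X,(B-o)@y]*1000).astype(np.float32)))
for a in(s[g].min(),np.percentile(s[g],1)):
    L=o+a*X;print("lens",L,"view",L-.2*X)
```

```text
4564 [ 0.6518 -0.071   0.1966] [ 0.7258 -0.004   0.2643]
-8.810911659921342 [-0.1538  0.0019 -0.0003] 0.00123169930208512
axial range of wall [-0.0288 -0.028  -0.0263 -0.0057  0.0258]
(array([   0,    0,    0,    0,    0,    0,    0,    0, 1074,  355,  365,
        371,  375,  506,  383,  389,  327,  232,  123,   60,    4,    0,
          0]), array([-0.07 , -0.065, -0.06 , -0.055, -0.05 , -0.045, -0.04 , -0.035,
       -0.03 , -0.025, -0.02 , -0.015, -0.01 , -0.005,  0.   ,  0.005,
        0.01 ,  0.015,  0.02 ,  0.025,  0.03 ,  0.035,  0.04 ,  0.045]))
inner 625 [-0.029  -0.0286 -0.0281]
-0.05 3283 ((7.407107353210449, -10.729644775390625), (79.46477508544922, 130.72628784179688), 17.894763946533203)
0.0 2092 ((7.416736602783203, -10.714195251464844), (79.28478240966797, 130.58035278320312), 17.77210235595703)
0.03 9107 ((20.38319206237793, 0.5418815612792969), (98.35615539550781, 123.92108917236328), 0.6320787072181702)
lens [ 0.6637 -0.034   0.2159] view [ 0.478  -0.0052  0.1475]
lens [ 0.6644 -0.0341  0.2161] view [ 0.4787 -0.0054  0.1477]
```

Lens front is at (0.664, -0.034, 0.216), against a stated height of about 0.218. Yaw is about -8.5° by two fits, so the view point is (0.478, -0.006, 0.148). Now to the rack.

```bash
python3 -m creep '[[[0.4,1.3,0,0,-8,0,0],[0.4,1.3,0,0,-8,0,0],[0.4,1.3,0,0,-8,0,0],[0.4,1.3,0,0,-8,0,0],[0.4,1.3,0,0,-8,0,0],[0.4,1.3,0,0,-2.5,-0.9,-1.5],[0.4,1.3,0,0,0,0,0],[0.4,1.0,0,0,0,0,0]]]'
python3 - <<'E'
from h import *
go((.5205,-.171,.22),down(-84.6))
c=cam("wrist");save(c,"w5.png");P=cloud(c);hs=cv2.cvtColor(c["frame"],cv2.COLOR_RGB2HSV)
m=((cv2.inRange(hs,(0,120,30),(7,255,255))>0)|(cv2.inRange(hs,(172,120,30),(180,255,255))>0))&(P[...,2]>.074)&(P[...,2]<.086)&(P[...,1]<-.1)&(P[...,1]>-.21)
q=P[m];print(len(q),q.min(0),q.max(0),cv2.minAreaRect((q[:,:2]*1000).astype(np.float32)))
E
```

```text
t: 14.05
tool_pos: [0.5069, -0.1711, 0.3065]
orientation: [-1.284, 1.168, -1.117]
force: [0.4, -0.2, -0.6]
opening: 0.0557
t 14.05 tcp [ 0.5069 -0.1711  0.3065] open 0.055676300348382585 shift cm [0.15 8.58 1.71] turn [ 2.4127  0.1352 -0.1471]
2460 [ 0.3721 -0.1903  0.0741] [ 0.6681 -0.1546  0.0817] ((520.0115356445312, -173.08633422851562), (297.1337585449219, 9.448516845703125), 5.431578159332275)
```

View pics/w5.png

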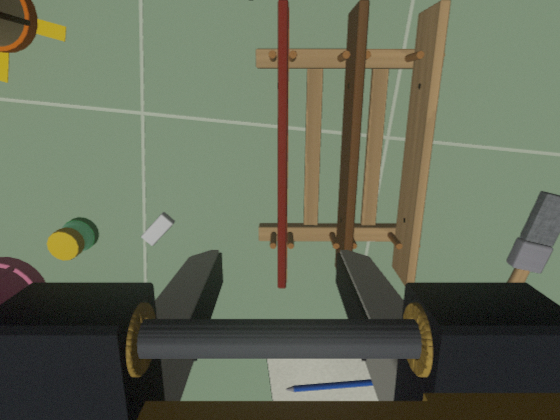

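The wrist view shows the red board's top edge at (283,145), with the brown board 75 mm to its right, and the fingers straddle it without touching either. Centre is (0.520, -0.172), 297 × 9.4 mm, rotated 5.4°.

```bash
python3 -m creep '[[[0.4,0.1,1,0.8,2.4,0,0],[0.4,0.1,3,0.7,0,0,0],[0.4,0,4,0,0,0,0],[0.4,0,4,0,0,0,0],[0.4,0,3,0,0,0,0],[0.4,0,1.5,0,0,0,0],[0.4,0,0.5,0,0,0,0],[0.4,0,0,0,0,0,0]]]'
python3 - <<'E'
from h import *
go((.520,-.1725,.060),down(-84.6))
E
```

```text
t: 14.9
tool_pos: [0.5208, -0.1764, 0.1395]
orientation: [-1.232, 1.132, -1.162]
force: [-0.5, 0.1, -0.2]
opening: 0.0558
t 14.9 tcp [ 0.5208 -0.1764  0.1395] open 0.05581605350545384 shift cm [-0.42  7.95 -0.22] turn [-1.2777 -0.754   0.1947]
```

```bash
python3 -m creep '[[[0.4,-0.3,1,-0.2,-1.2,-0.7,0.2],[0.4,0,2,0,0,0,0],[0.4,0,2,0,0,0,0],[0.4,0,1.5,0,0,0,0],[0.4,0,0.7,0,0,0,0],[0.4,0,0.4,0,0,0,0],[0.4,0,0,0,0,0,0],[0.4,0,0,0,0,0,0]]]'
python3 - <<'E'
from h import *
go((.520,-.1725,.060),down(-84.6))
E
```

```text
t: 15.7
tool_pos: [0.524, -0.1758, 0.069]
orientation: [-1.248, 1.129, -1.149]
force: [-0.2, -0.1, -0.2]
opening: 0.0559
t 15.7 tcp [ 0.524  -0.1758  0.069 ] open 0.055905356271713225 shift cm [-0.37  0.89 -0.38] turn [-0.6239  0.0141  0.3454]
```

```bash
python3 -m creep '[[[0.4,-0.4,0.5,-0.3,-0.6,0,0.3],[0.4,-0.1,0.3,-0.1,0,0,0],[0.4,0,0.2,0,0,0,0],[1,0,0,0,0,0,0],[1,0,0,0,0,0,0],[1,0,0,0,0,0,0],[1,0,0,0,0,0,0],[1,0,0,0,0,0,0]]]' 40
python3 - <<'E'
from h import *
go((.520,-.1725,.060),down(-84.6))
E
```

```text
t: 16.5
tool_pos: [0.5206, -0.1714, 0.0602]
orientation: [-1.252, 1.137, -1.142]
force: [0.1, -0.0, -0.7]
opening: 0.0205
t 16.5 tcp [ 0.5206 -0.1714  0.0602] open 0.020532221992053873 shift cm [ 0.11  0.02 -0.07] turn [-0.1366  0.0176  0.115 ]
```

```bash
python3 -m creep '[[[1,0,0,0,0,0,0],[1,0,0,0,0,0,0],[1,0,0,0,0,0,0],[1,0,0,0,0,0,0],[1,0,-0.5,0,0,0,0],[1,0,-1,0,0,0,0],[1,0,-1,0,0,0,0],[1,0,-1,0,0,0,0]]]'
python3 -m creep '[[[1,0,-1.5,0,0,0,0],[1,0,-1.5,0,0,0,0],[1,0,-2,0,0,0,0],[1,0,-2,0,0,0,0],[1,0,-2,0,0,0,0],[1,0,-1,0,0,0,0],[1,0,0,0,0,0,0],[1,0,0,0,0,0,0]]]'
python3 - <<'E'
from h import *
go((.43,-.12,.19),down(-8.5));print(st()["force"])
c=cam("side");save(c,"s6.png")
c=cam("wrist");save(c,"w6.png");P=cloud(c);hs=cv2.cvtColor(c["frame"],cv2.COLOR_RGB2HSV)
m=((cv2.inRange(hs,(0,120,30),(7,255,255))>0)|(cv2.inRange(hs,(172,120,30),(180,255,255))>0))&(P[...,2]>.13)&(P[...,2]<.25)
q=P[m];print(len(q),q.min(0),q.max(0))
E
```

```text
t: 17.3
tool_pos: [0.519, -0.1711, 0.096]
orientation: [-1.254, 1.14, -1.14]
force: [0.6, -0.6, -2.5]
opening: 0.0095
t: 18.1
tool_pos: [0.5206, -0.1708, 0.2084]
orientation: [-1.25, 1.133, -1.145]
force: [0.0, -0.2, -1.4]
opening: 0.0101
t 18.1 tcp [ 0.5206 -0.1708  0.2084] open 0.010098484767013962 shift cm [-5.92  1.77 -8.55] turn [ -0.1954 -76.0678   0.4162]
[ 0.0111 -0.2236 -1.3758]
9044 [ 0.4623 -0.1815  0.2182] [ 0.6296 -0.1559  0.2375]
```

View pics/s6.png

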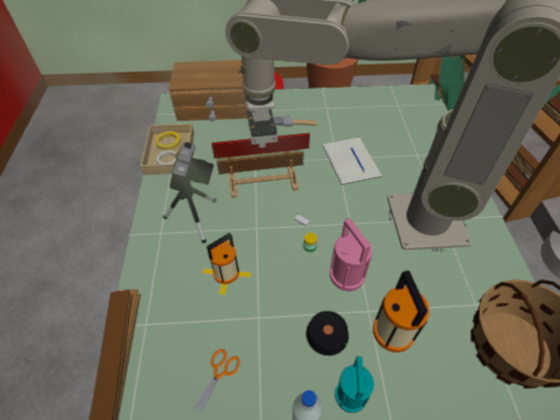

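The side view shows the red cover held level above the rack, with the brown and light boards still in place and the lantern upright on the cross. Now I'll back off and turn.

```bash
python3 -m creep '[[[1,-1.5,0,-2,0,0,0],[1,-2,0,-3,0,0,0],[1,-1.6,0,-2.5,0,0,0],[1,-0.8,0,-1,0,-4,0],[1,0,0,0,0,-7,0],[1,0,0,0,0,-7,0],[1,0,0,0,0,-7,0],[1,0,0,0,0,-7,0]]]'
python3 -m creep '[[[1,0,0,0,0,-7,0],[1,0,0,0,0,-7,0],[1,0,0,0,0,-7,0],[1,0,0,0,0,-7,0],[1,0,0,0,0,-6,0],[1,0,0,0,0,-5,0],[1,0,0,0,0,-3,0],[1,0,0,0,0,0,0]]]'
cat >> h.py <<'E'
def camR(yaw=-8.5):
    a,t=np.radians(yaw),np.radians(20);X=np.array([np.cos(t)*np.cos(a),np.cos(t)*np.sin(a),np.sin(t)]);Y=np.array([-np.sin(a),np.cos(a),0]);return X,Y,np.cross(X,Y)
X,Y,Z=camR();VIEW=np.array([.664,-.034,.217])-.2*X;TR=np.stack([X,-Z,Y],1);TP=VIEW+.012*Z
E
python3 - <<'E'
from h import *
print(VIEW,TP);go(TP,TR)
E
```

```text
t: 19.0
tool_pos: [0.4211, -0.1158, 0.1959]
orientation: [-1.455, 0.711, -0.693]
force: [-0.1, -0.1, -0.7]
opening: 0.0095
t: 19.8
tool_pos: [0.4154, -0.1135, 0.1854]
orientation: [-1.559, 0.124, -0.081]
force: [-1.5, 0.5, -1.8]
opening: 0.01
[ 0.4781 -0.0062  0.1486] [ 0.4741 -0.0056  0.1599]
t 19.8 tcp [ 0.4154 -0.1135  0.1854] open 0.00999576952941764 shift cm [ 4.48  2.52 11.44] turn [ -0.6037   0.9276 -21.6115]
```

```bash
python3 -m creep '[[[1,0,0,1.5,0,0,-3],[1,0,0,2.5,0,0,-5],[1,0,0,2.5,0,0,-5],[1,0,0,2.5,0,0,-5],[1,0,0,1.5,-0.6,0.9,-3],[1,0,0,0.5,0,0,0],[1,0,0,0,0,0,0],[1,0,0,0,0,0,0]]]'
python3 - <<'E'
from h import *
go(TP,TR)
E
```

```text
t: 20.6
tool_pos: [0.4282, -0.0012, 0.1799]
orientation: [-1.57, -0.139, -0.395]
force: [-0.3, -0.1, -1.5]
opening: 0.0096
t 20.6 tcp [ 0.4282 -0.0012  0.1799] open 0.009611466459435189 shift cm [3.67 3.42 0.29] turn [-0.1685 -0.9307 -0.5456]
```

```bash
python3 -m creep '[[[1,0.5,0.5,0,0,-0.9,-0.5],[1,0.8,0.8,0.1,0,0,0],[1,0.9,0.8,0.1,0,0,0],[1,0.8,0.8,0.1,0,0,0],[1,0.5,0.4,0,0,0,0],[1,0.2,0.1,0,0,0,0],[1,0,0,0,0,0,0],[1,0,0,0,0,0,0]]]'
cat > chk.py <<'E'
from h import *
import sys
go(TP,TR);print("force",st()["force"])
for n in("top","side","wrist"):
    c=cam(n);save(c,sys.argv[1]+n+".png");P=cloud(c);hs=cv2.cvtColor(c["frame"],cv2.COLOR_RGB2HSV)
    q=P-VIEW;L=np.stack([q@X,q@Y,q@Z],-1)
    m=((cv2.inRange(hs,(0,110,25),(9,255,255))>0)|(cv2.inRange(hs,(172,110,25),(180,255,255))>0))&(abs(L[...,0])<.06)&(abs(L[...,1])<.2)&(abs(L[...,2])<.06)
    B=L[m]*1000
    if len(B)>30:
        print(n,len(B),"min",np.percentile(B,.5,0),"max",np.percentile(B,99.5,0),"med",np.median(B,0))
        k=B[:,0];A=np.c_[B[:,1:],np.ones(len(B))];f=B[:,2]<24
        s,r=np.linalg.lstsq(A[f],k[f],rcond=None)[:2] if f.sum()>30 else ([0]*3,0);print("  back plane x=a y+b z+c",s)
        e=B[(B[:,2]>24)];e1=np.polyfit(e[:,1],e[:,2],1) if len(e)>20 else 0;print("  top edge z(y)",e1,"x(y)",np.polyfit(e[:,1],e[:,0],1) if len(e)>20 else 0,len(e))
E
python3 chk.py f1
```

```text
t: 21.4
tool_pos: [0.4785, -0.0112, 0.1578]
orientation: [-1.577, -0.151, -0.387]
force: [-0.3, 0.9, -1.4]
opening: 0.0099
t 21.4 tcp [ 0.4785 -0.0112  0.1578] open 0.00986633350598608 shift cm [-0.42 -0.37  0.48] turn [ 0.0468 -0.1587 -0.3839]
force [-0.3102  0.9342 -1.4005]
top 298 min [   0.5797 -148.7078   -6.7794] max [ 12.0909 140.8956  32.4384] med [ 7.7555 33.5993 25.4241]
  back plane x=a y+b z+c [ 0.0029 -0.1215 10.8698]
  top edge z(y) [-0.0003 27.0387] x(y) [0.002  6.1172] 192
side 237 min [  -0.7744 -150.5275  -23.2182] max [ 10.598  148.1114  29.7667] med [ 6.3913 69.6206 24.4023]
  back plane x=a y+b z+c [-0.0055 -0.0083  8.2677]
  top edge z(y) [-0.005  26.2893] x(y) [0.0073 4.2958] 129
wrist 9341 min [ -1.9984 -56.8626  20.8333] max [  8.3365 104.1921  28.387 ] med [ 3.1245 47.6323 26.6355]
  back plane x=a y+b z+c [ 0.0027 -0.1018 10.1272]
  top edge z(y) [-0.0038 26.8018] x(y) [0.0032 2.7812] 8937
```

```bash
python3 -m creep '[[[1,-0.25,-0.2,0.2,0,0,-0.3],[1,-0.15,-0.1,0.1,0,0,0],[1,0,0,0,0,0,0],[1,0,0,0,0,0,0],[1,0,0,0,0,0,0],[1,0,0,0,0,0,0],[1,0,0,0,0,0,0],[1,0,0,0,0,0,0]]]'
python3 chk.py f2
python3 - <<'E'
import cv2,numpy as np
t=cv2.imread("pics/f2top.png")[80:260,230:410];s=cv2.imread("pics/f2side.png")[110:310,140:340]
cv2.imwrite("pics/f2.png",np.hstack([cv2.resize(cv2.convertScaleAbs(t,alpha=1.8),(400,400)),cv2.resize(s,(400,400))]))
E
```

```text
t: 22.35
tool_pos: [0.4739, -0.0065, 0.1608]
orientation: [-1.576, -0.159, -0.393]
force: [-0.2, -0.1, -0.9]
opening: 0.0097
t 22.35 tcp [ 0.4739 -0.0065  0.1608] open 0.009706698176422108 shift cm [-0.03  0.09  0.09] turn [ 0.0113 -0.0996  0.1319]
force [-0.1942 -0.1431 -0.9278]
top 312 min [  -3.1672 -146.2993   -4.8464] max [  8.287  145.4392  37.7406] med [ 4.0841 40.2012 29.4931]
  back plane x=a y+b z+c [ 0.0013 -0.0037  6.289 ]
  top edge z(y) [ 0.0003 30.3843] x(y) [0.0011 2.5941] 250
side 250 min [  -5.2717 -147.5712  -15.4923] max [  6.8234 151.966   33.9292] med [ 2.5644 75.7987 28.9522]
  back plane x=a y+b z+c [-0.0266  0.0279  6.8552]
  top edge z(y) [-0.0039 29.8852] x(y) [0.0105 0.7229] 189
wrist 9352 min [ -6.1433 -53.0921  25.3425] max [  4.204  107.9343  32.7096] med [-1.0658 51.3771 31.0371]
  back plane x=a y+b z+c [0, 0, 0]
  top edge z(y) [-0.0039 31.0189] x(y) [ 0.0031 -1.1605] 9346
```

View pics/f2.png

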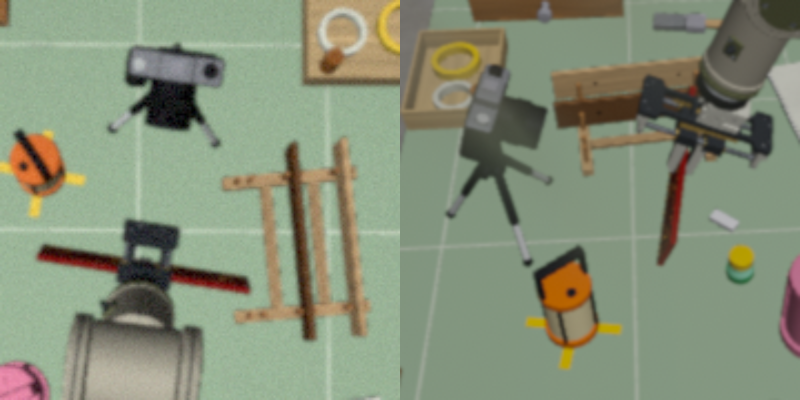

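Geometry agrees to within about 2 mm, but the gilt face isn't confirmed at this zoom, so I'll look closer at the lens-side face.

Run:
```python
import cv2,numpy as np
t=cv2.imread("pics/f2top.png")[185:218,240:350];s=cv2.imread("pics/f2side.png")[140:250,250:300]
t=cv2.resize(cv2.convertScaleAbs(t,alpha=2.5),(770,231),interpolation=2)
s=cv2.resize(cv2.convertScaleAbs(s,alpha=1.5),None,fx=3.3,fy=3.3,interpolation=2)
o=np.zeros((600,770,3),np.uint8);o[:231]=t;o[235:235+s.shape[0],:s.shape[1]]=s[:365]
w=cv2.imread("pics/w6.png");o[235:600,200:687]=cv2.resize(w,(487,365))
cv2.imwrite("pics/f3.png",o)
```

```text
(no output)
```

View pics/f3.png

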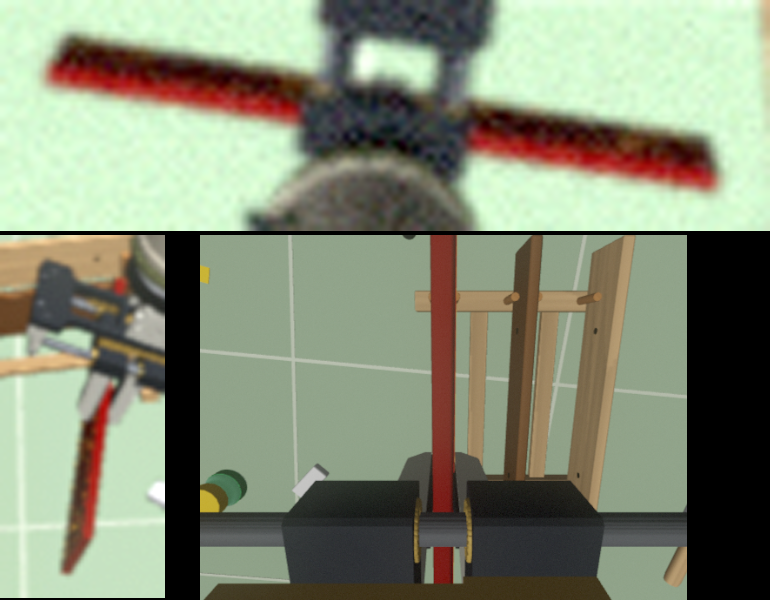

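The enlargements show the lens-side face, in shade, with gold-brown border and lozenge specks, while the plain bright red is on the robot side. So the gilt face points at the lens, and I'm handing in.

Run:
```python
from h import *
go(TP,TR);print(robot.close_job())
```

```text
t 22.5 tcp [ 0.4739 -0.0065  0.1608] open 0.009649795704261558 shift cm [-0.03  0.09  0.09] turn [ 0.0128 -0.0995  0.1288]
the job is handed in; nothing more can be done
None
```

I finished the job and handed it in at 22.5 s, with the arm still holding the red cover in front of the lens; the hand-in gives no verdict.

- **Lantern:** I lifted the smaller orange lantern off its stand by the handle and stood it upright on the yellow cross. Measured afterwards, its centre was at (0.639, 0.154) against the cross at about (0.639, 0.155), with its top at 0.166 m.
- **Cover position:** I drew the cover straight up from the rack and hold it 200 mm from the lens. Its middle is within about 2–3 mm of the view point in all three cameras. The arm is under 1 mm and 0.2° from its target.
- **Cover angle:** In most fits the long edges are level to about 0.3°. The sparse side-view fits disagreed somewhat: about 0.6° for the top edge and 1.5° for the face.
- **Gilt face:** It was in shade, so I confirmed it only from faint gold specks on the lens side and plain red on the robot side.
- **Other objects:** In the views I took, the camera, the other two boards and the rest of the scene looked unmoved. I did not measure them again.

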